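# Close the casting mould and back it with the weight

### The job

Get the timber casting mould ready for a pour: push the loose long batten along the bench until it lies square against the ends of the mould's two side boards and closes its open side right across, sticking out about equally at both ends. Then push the steel weight up against the outside of the batten, at its middle and flat against it, to back it. Only push things with your fingers: nothing may be picked up, tipped or taken between the fingers, and leave everything else on the bench where it stands.

Things in the scene. Friction and masses are not known exactly. Their poses are not given: they have to be found in the camera images.
- mould: timber mould fixed to the bench: three boards on edge, 22 mm thick and 40 mm high, forming a U 170 mm wide outside (along its x) with two side boards 200 mm long (along its y), a closing board at its +y end and a 3 mm white floor sheet inside. Its open side faces its -y, roughly the robot's right. Origin: on the bench at the middle of the open side. Its heading varies by up to 0.15 rad.
- mouth (a point): the middle of the mould's open side, at bench height, in the plane of the two side boards' ends (those ends are centred 74 mm either side of it along x). Axes as the mould's: x along the open side, +y into the mould.
- gate: loose batten of the same plain timber, 210 mm long (x) by 36 mm (y) by 40 mm high, about 0.17 kg, lying on the bench outside the mould's open side, roughly parallel to it. Origin: centre of its underside. z up. In place, its origin is 18 mm outside the mouth.
- weight: loose steel block, 70 mm (x) by 45 mm (y) by 35 mm high, with a round knob on its top (28 mm across, the top 65 mm above the bench); 0.7 to 0.95 kg. It stands on the bench farther out from the mould than the batten, its long side roughly parallel to it. Origin: centre of its underside. z up. Against the batten, its origin is 40.5 mm from the batten's along the batten's -y.
- bottle_big: bystander: amber bottle, 74 mm across, 190 mm tall, beyond the mould's closed end; origin at the centre of its base
- bottle_small: bystander: amber bottle, 52 mm across, 140 mm tall, beyond the mould's closed end; origin at the centre of its base
- beaker: bystander: glass beaker, 70 mm across, 80 mm tall, on the far side of the work; origin at the centre of its base
- jar: bystander: small white jar, 50 mm across, 55 mm tall, on the robot's side, to the right of the weight; origin at the centre of its base
- offcut: bystander: short timber offcut, 36 x 90 x 40 mm high, lying beside the mould on its far side; origin at the centre of its underside
- spatula: bystander: spatula, 190 mm long, lying on the bench on the far right; origin under its middle
- rack: bystander, fixed: white tube rack, 100 x 190 mm (y is its length), 81 mm high with its capped tubes, to the right of the weight; origin at the centre of its underside
There are look-alikes about, which are no part of the job. Of the things like the weight, leave any that is green; of the rest the larger one is meant.

How it is judged:
By the outcome, as a careful person would: the job done as asked, in the order asked, and still so for the second after the job is handed in, with the robot touching nothing.
It also fails if it takes over 72 s, if anything falls off the work surface, if the arm or the gripper's body presses on something with over 40 N, if the wrist force passes 120 N, or if a joint passes its speed limit or range.

### The arm

A 7-joint arm with a two-finger parallel gripper is mounted at the origin on the work surface. World frame = base frame: x ahead of the robot, y to its left, z up, the work surface at z = 0. Lengths are in m, angles in rad, forces in N, time in s.
With the tool pointing down it reaches from about 0.425 to 1.025 m from the base axis. Payload 3.6 kg.
Tool frame: the origin (TCP) lies at the very end of the fingers, on their centre line; the grasp point (between the pads) lies 19 mm behind it; z points along the fingers, y is the line along which they close (so a half turn about z gives the same grasp; the last joint's range is limited). The gripper opens to 85 mm and grips with 20 to 120 N. Pads are 22 mm wide; open, the fingers measure 114 mm over their backs; the gripper's body (76 mm by 85 mm) begins 54 mm behind the grasp point. The pads swing forward as they close: fully open they stand 13 mm farther back than shut.
Start: joints at [-0.093, 0.591, 0.048, 1.609, -0.033, 0.943, -0.034], TCP at [0.725, 0, 0.202] pointing down, gripper open.
Joint ranges: [-2.69, 2.69], [-0.47, 2.24], [-1.27, 1.36], [0.19, 2.51], [-1.53, 4.68], [0.08, 2.07], [-3.09, 3.09]. Speed limits (rad/s): [2.57, 2.57, 3.14, 3.14, 3.14, 3.14, 3.14].

### API

Orientations are given as a unit quaternion [x, y, z, w].
In Python, from workcell import manip gives the robot as it stands.
- The arm moves only by the tool send_rows, never from a script. Its argument "increments" is a list of rows, each a list of 4 numbers: the shift along the tool's x, y, z in mm, then the turn about the tool's z in degrees. In form: [[dx, dy, dz, turn], ...]. A call has 1 to 20 rows; each row shifts and turns the commanded pose from where the row before left it, along the tool's axes as they then stand; what a row does not reach is not made up. A row lasts 1/10 s, in which the tool goes at most 50 mm and 8.59 degrees, less where a joint would pass 70% of its speed; a pose out of reach is approached as far as the arm can. A call is refused whole if a number of a shift passes 50 or a number of a turn 8.59, either way. A call with a gripper value outside its range is refused whole. "grip" is the finger opening in mm, from 0 to 85.4, set as the call begins (left out, the last holds). The fingers move at their own pace and stop on an object; "grip_force" is the grip in N (left out, the last holds). Time passes only in rows, so rows that do not move let the fingers close. It gives the time, the measured TCP pose, the force, the opening and the grip force at its end, in the units of the state.
- manip.read_state(): the state, without advancing time (a new reading comes with each control period).
- manip.get_image(name): name is "scene" or "side" or "wrist"; returns a dict with "color" (400x640x3 uint8, blue, green, red), "range_z" (400x640 float32, m along the optical axis (not along the pixel's ray), 0 where there is no reading), "vfov" (degrees; the focal length in pixels is half the picture's height over the tangent of half this angle, whatever the lens; pixels are square), "cx", "cy" (the principal point, pixels), "R" (3x3) and "t" (3): a world point X has camera coordinates R X + t; the wrist camera has in their place "mount" (4x4, takes a point from camera to tool coordinates, whose origin is the TCP and whose axes are the flange's). Camera axes: x right, y down, z forward; pixel columns grow to the right and rows downward; lengths in m; the calibration is good to about 2 mm. The wrist camera is an equidistant fisheye: a pixel r from the principal point sees the ray r / f radians off the axis. A picture is of the moment at which its call begins: read the wrist's pose just before it.
- manip.finish_job(): hands the job in; it is judged then, once.
Trained networks look in the newest picture that a camera, given by its name, has taken for a name from the list of things; names that differ only in an ending like _2 or _b are one class to them, and where a whole thing is asked for, a point or a joint stands for the part that bears it (a point fixed in the world has none). Each returns a list of dicts, best first, with "confidence" (0 to 1); they miss things now and then, are a little off and sometimes report something else, mostly with a low value. They report only what shows in the picture. A call takes as long as a camera call. They do not tell look-alikes from the thing itself.
- manip.recognise(camera, thing): "location" ([x, y, z] in m, in world coordinates, good to about 4 mm: the middle of the surface that is visible of it).
The state is a dict: "t": time; "joint_positions": joint angles; "dq": joint speeds; "tau": joint torques, N m; "tool_pos": TCP position; "eef_rot": TCP orientation; "contact_force": force on the tool from outside, world axes, zero at the start; "torque": the same for the moment, N m; "grip_width": finger opening in m; "grasp_force": force on a finger pad.
Only numpy, scipy, OpenCV 4.12 (cv2) and the standard library are available. Lean on these libraries where they do the work, as an engineer would, in place of code of your own. Each camera call takes 0.05 s, during which the arm holds its last target. There are 200 camera calls.

## Working session

There is one attempt and no reset: what is moved stays moved. The work goes in short steps, Python scripts to look and compute and a tool call to move; the robot and the scene stay as the last step left them, time stands still between calls to the robot, and variables do not carry over. Pictures are saved under pics/ and viewed, at most 10 in all, crops included, and the job is handed in when it is done.

Besides the shell and the picture viewer there is one more tool, called after ">>>" by a JSON object that holds its "name" and its "arguments". send_rows: Moves the arm, as the interface text tells. Its arguments: {"type":"object","properties":{"increments":{"type":"array"},"grip":{"type":"number"},"grip_force":{"type":"number"}},"required":["increments"]}

```bash
mkdir -p pics; ls; python3 - <<'E'
from workcell import manip
import cv2,numpy as np
s=manip.read_state();print(s['t'],s['tool_pos'],s['eef_rot'])
for n in ['scene','side']:
    im=manip.get_image(n);cv2.imwrite(f'pics/{n}0.png',im['color']);print(n,im['vfov'],im['cx'],im['cy'],(im['range_z']>0).mean(),(-np.array(im['R']).T@im['t']).round(3))
    for k in ['mould','gate','weight','jar','rack','beaker','offcut','spatula']:
        print(k,[(np.round(d['location'],3).tolist(),round(d['confidence'],2)) for d in manip.recognise(n,k)])
E
```

```text
pics
0.0 [7.24107154e-01 4.35334611e-05 2.00931079e-01] [ 0.70706406  0.70714862 -0.00081513 -0.00075706]
scene 50.24880613694983 322.01938930237463 198.92957934179506 0.99437890625 [ 1.579 -0.429  1.207]
mould [([0.59, 0.295, 0.017], 0.58)]
gate [([0.616, 0.073, 0.039], 0.68), ([0.73, -0.268, 0.003], 0.45), ([0.395, -0.308, 0.045], 0.25)]
weight [([0.65, -0.12, 0.039], 0.84), ([0.512, -0.206, 0.037], 0.64), ([0.795, -0.13, 0.021], 0.48)]
jar [([0.396, -0.31, 0.045], 0.5)]
rack [([0.614, -0.471, 0.049], 0.76)]
beaker [([0.783, -0.009, 0.051], 0.8)]
offcut [([0.772, 0.268, 0.037], 0.69)]
spatula []
side 57.69562910573556 324.3429542501778 196.01711995838554 0.99598828125 [ 0.44  -0.638  0.872]
mould [([0.597, 0.294, 0.003], 0.88)]
gate [([0.591, 0.053, 0.039], 0.64)]
weight [([0.635, -0.129, 0.034], 0.85), ([0.498, -0.217, 0.039], 0.82), ([0.778, -0.138, 0.024], 0.63), ([0.624, 0.474, 0.098], 0.56)]
jar [([0.384, -0.319, 0.053], 0.67)]
rack [([0.595, -0.463, 0.044], 0.85)]
beaker [([0.784, -0.017, 0.05], 0.67)]
offcut [([0.744, 0.229, 0.021], 0.6)]
spatula [([0.725, -0.268, 0.002], 0.63)]
```

View pics/scene0.png

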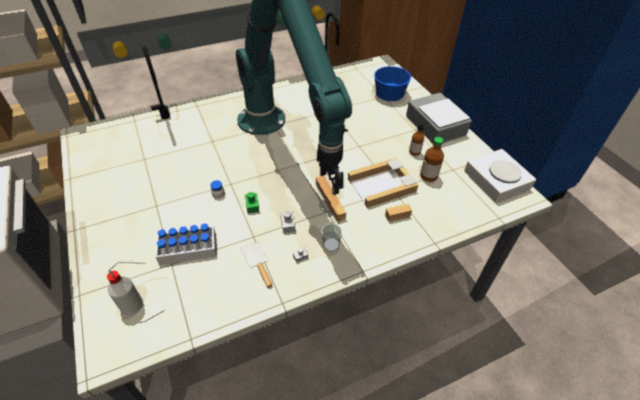

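View pics/side0.png

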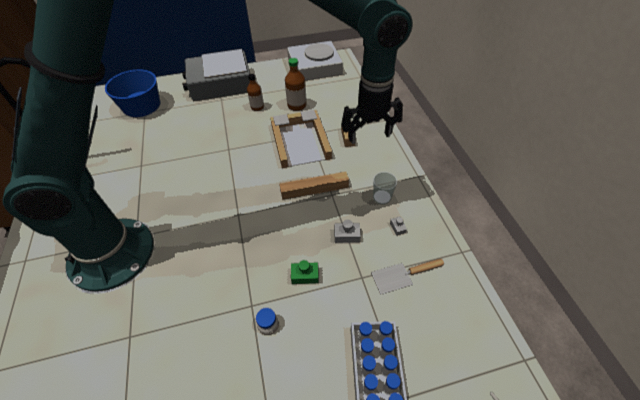

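The scene view shows the batten at about (330,197), the U mould at (385,183), the grey weight at (288,220), the green look-alike at (252,203), a small look-alike at (300,255) and the beaker at (331,237). The side view agrees: batten (315,186), weight (347,232). Next I'll measure from depth.

```bash
cat > h.py <<'E'
from workcell import manip
import cv2,numpy as np
from scipy.spatial.transform import Rotation as Ro
def cloud(n):
    s=manip.read_state(); im=manip.get_image(n); z=im['range_z']; H,W=z.shape
    f=H/2/np.tan(np.radians(im['vfov'])/2)
    v,u=np.mgrid[:H,:W]; x=(u-im['cx'])/f; y=(v-im['cy'])/f
    if n=='wrist':
        r=np.hypot(x,y)+1e-9; k=np.tan(np.minimum(r,1.4))/r; x,y=x*k,y*k
    P=np.stack([x*z,y*z,z],-1).reshape(-1,3)
    if n=='wrist':
        M=np.array(im['mount']); P=P@M[:3,:3].T+M[:3,3]
        P=Ro.from_quat(s['eef_rot']).apply(P)+s['tool_pos']
    else: P=(P-im['t'])@np.array(im['R'])
    ok=(z.ravel()>0)
    return P[ok],im['color'].reshape(-1,3)[ok],im
def rect(P,box,zr,res=.001):
    m=(P[:,0]>box[0])&(P[:,0]<box[1])&(P[:,1]>box[2])&(P[:,1]<box[3])&(P[:,2]>zr[0])&(P[:,2]<zr[1])
    Q=P[m]
    if len(Q)<10: return None
    (c,sz,a)=cv2.minAreaRect((Q[:,:2]).astype(np.float32))
    if sz[0]<sz[1]: sz=sz[::-1]; a-=90
    a=(a+90)%180-90
    return len(Q),np.round(c,4),np.round(sz,4),round(a,2),round(float(np.median(Q[:,2])),4)
def topdown(P,C,fn,x0=.4,x1=.9,y0=-.3,y1=.45,s=800):
    I=np.zeros((int((x1-x0)*s),int((y1-y0)*s),3),np.uint8)
    o=np.argsort(P[:,2]);P=P[o];C=C[o]
    i=((x1-P[:,0])*s).astype(int);j=((y1-P[:,1])*s).astype(int)
    m=(i>=0)&(i<I.shape[0])&(j>=0)&(j<I.shape[1])&(P[:,2]<.12)&(P[:,2]>-.05)
    I[i[m],j[m]]=C[m]; I=cv2.dilate(I,np.ones((2,2)));cv2.imwrite(fn,I)
E
python3 - <<'E'
from h import *
D={n:cloud(n) for n in ['scene','side','wrist']}
for n,(P,C,im) in D.items():
    m=(abs(P[:,0]-.65)<.2)&(abs(P[:,1])<.2)
    print(n,'bench z',np.median(P[m,2]).round(4),im['vfov'])
    print(' gate',rect(P,(.45,.74,-.02,.13),(.03,.05)))
    print(' weight',rect(P,(.58,.7,-.19,-.07),(.028,.042)),'knob',rect(P,(.58,.7,-.19,-.07),(.055,.075)))
    print(' mould',rect(P,(.45,.74,.14,.42),(.03,.05)),'beaker',rect(P,(.74,.84,-.06,.04),(.03,.12)))
    topdown(P,C,f'pics/td_{n}.png')
E
python3 -c "
import cv2,numpy as np
a=[cv2.imread(f'pics/td_{n}.png') for n in('side','wrist')]
b=cv2.resize(np.vstack(a),None,fx=.75,fy=.75);print(b.shape);cv2.imwrite('pics/td.png',b)"
```

```text
scene bench z 0.0031 50.24880613694983
 gate (433, array([0.5934, 0.0738]), array([0.2158, 0.0395]), -2.22, 0.0414)
 weight (152, array([ 0.6393, -0.1166]), array([0.0729, 0.0447]), -14.54, 0.0356) knob (51, array([ 0.6399, -0.1168]), array([0.0267, 0.0248]), -20.72, 0.0655)
 mould (859, array([0.6233, 0.2988]), array([0.2349, 0.2271]), -1.27, 0.0414) beaker (366, array([ 0.7834, -0.0109]), array([0.069 , 0.0684]), -16.31, 0.0605)
side bench z 0.0026 57.69562910573556
 gate (764, array([0.5941, 0.0703]), array([0.2098, 0.0413]), -1.87, 0.0398)
 weight (304, array([ 0.6399, -0.1219]), array([0.0683, 0.044 ]), -15.79, 0.0354) knob (88, array([ 0.6395, -0.1199]), array([0.0279, 0.0245]), 75.17, 0.065)
 mould (918, array([0.5989, 0.296 ]), array([0.231 , 0.1697]), 88.87, 0.0407) beaker (514, array([ 0.7836, -0.015 ]), array([0.0696, 0.0664]), 71.04, 0.0602)
wrist bench z 0.0009 65.70646984690485
 gate (5302, array([0.5917, 0.0726]), array([0.2114, 0.0369]), -1.94, 0.04)
 weight (1240, array([ 0.6376, -0.1172]), array([0.0704, 0.0461]), -14.64, 0.0348) knob (421, array([ 0.6375, -0.1169]), array([0.0277, 0.0269]), 25.96, 0.0647)
 mould (775, array([0.5939, 0.1951]), array([0.1725, 0.0355]), -7.26, 0.0398) beaker (2318, array([ 0.7825, -0.0125]), array([0.0689, 0.0687]), -68.49, 0.065)
(600, 450, 3)
```

View pics/td.png

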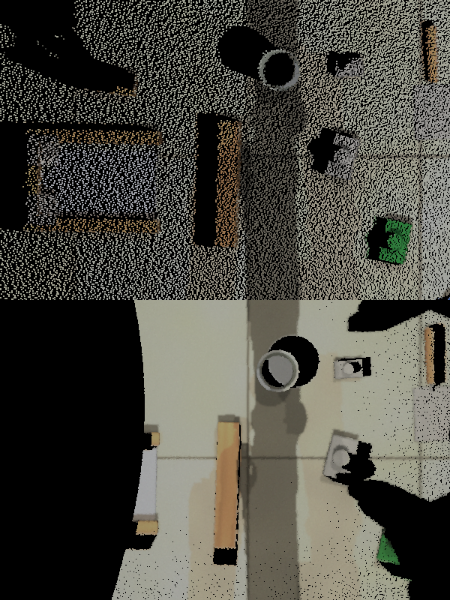

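The top-down view shows the batten just outside the mould's open side, the weight yawed about -15°, and the beaker near the batten's far end. Nothing lies between batten and mould. I'll move over to see the mould from above.

>>> {"name": "send_rows", "arguments": {"increments": [[20, -13, -6, 0], [20, -13, -6, 0], [20, -13, -6, 0], [20, -13, -6, 0], [20, -13, -6, 0], [20, -13, -6, 0], [20, -13, -6, 0], [20, -13, -6, 0], [20, -13, -6, 0], [20, -13, -6, 0], [0, 0, 0, 0], [0, 0, 0, 0]], "grip": 85}}

```text
t: 2.25
tool_pos: [0.5944, 0.201, 0.2626]
eef_rot: [0.706, 0.708, 0.0, 0.0]
contact_force: [0.4, -0.9, 0.4]
grip_width: 0.0852
grasp_force: 0.0
```

```bash
cat >> h.py <<'E'
def line_dir(Q):
    vx,vy,x,y=cv2.fitLine(Q.astype(np.float32),cv2.DIST_HUBER,0,.01,.01).ravel(); return np.array([x,y]),np.degrees(np.arctan(vy/vx))
E
python3 - <<'E'
from h import *
s=manip.read_state();print(s['t'],s['tool_pos'],s['grip_width'],s['contact_force'])
P,C,im=cloud('wrist');topdown(P,C,'pics/td2.png')
np.save('P.npy',P)
print('gate',rect(P,(.45,.74,-.02,.13),(.03,.05)))
print('weight',rect(P,(.58,.7,-.19,-.07),(.028,.042)))
print('mould',rect(P,(.45,.715,.14,.42),(.033,.047)))
for b in [(.45,.59,.14,.34),(.59,.71,.14,.34)]: print(rect(P,b,(.033,.047)))
for y in (.19,.22,.25,.28,.31,.34,.37):
    q=P[(abs(P[:,1]-y)<.004)&(abs(P[:,2]-.04)<.007)&(P[:,0]>.47)&(P[:,0]<.72)]
    a=np.sort(q[:,0]);
    if len(a): i=np.argmax(np.diff(a));print(y,a[0],a[i],a[i+1],a[-1])
E
```

```text
2.25 [0.59435444 0.20104004 0.26255671] 0.08516772087923036 [ 0.43339039 -0.88113996  0.35536747]
gate (3519, array([0.5918, 0.0733]), array([0.2102, 0.038 ]), -1.83, 0.0398)
weight (600, array([ 0.6375, -0.116 ]), array([0.0708, 0.0477]), -12.23, 0.0346)
mould (8813, array([0.5967, 0.2979]), array([0.2225, 0.171 ]), 88.93, 0.0406)
(2028, array([0.5222, 0.2639]), array([0.1519, 0.0232]), 88.95, 0.04)
(2081, array([0.6698, 0.2626]), array([0.1547, 0.0235]), 88.98, 0.04)
0.19 0.5108369789900028 0.5312162899451983 0.6567465547039334 0.6793023984265587
0.22 0.510638105748708 0.533000590016726 0.6574440914637214 0.6804692639358559
0.25 0.5105286711018703 0.5329391617799197 0.6582207993619096 0.6791840505408813
0.28 0.5112935642388398 0.5340538173321483 0.6595859296609629 0.6810671814484839
0.31 0.5117903263305162 0.53356250174303 0.65975670605398 0.6813601351906515
0.34 0.5129713297785001 0.5341714525641381 0.6602933699197452 0.6811871445841424
0.37 0.5135934732958638 0.5730582582057019 0.6223172925134008 0.6824180968902224
```

View pics/td2.png

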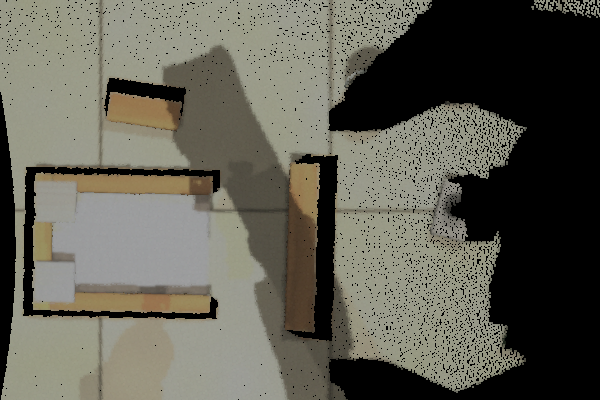

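Mould heading is about -1.05° with the mouth at (0.595, 0.187); the batten centre is (0.592, 0.073), heading -1.85°. I'll go behind the batten with open fingers and push along the mould's +y.

>>> {"name": "send_rows", "arguments": {"increments": [[-18, 0, 16, 0.12], [-18, 0, 16, 0.12], [-18, 0, 16, 0.12], [-18, 0, 16, 0.12], [-18, 0, 16, 0.12], [-18, 0, 16, 0.12], [-18, 0, 16, 0.12], [-18, 0, 16, 0.12], [-18, 0, 16, 0.12], [-18, 0, 16, 0.12], [0, 0.2, 18, 0], [0, 0.2, 18, 0], [0, 0.2, 18, 0], [0, 0.2, 18, 0], [0, 0.2, 18, 0], [0, 0, 0, 0], [0, 0, 0, 0]]}}

```text
t: 4.0
tool_pos: [0.5943, 0.0187, 0.0119]
eef_rot: [0.715, 0.699, -0.001, 0.0]
contact_force: [-0.5, 0.4, -1.3]
grip_width: 0.0854
grasp_force: 0.0
```

```bash
python3 - <<'E'
from h import *
s=manip.read_state();print(s['t'],s['tool_pos'],Ro.from_quat(s['eef_rot']).as_matrix()[:,:2].round(4).tolist(),s['contact_force'])
P,C,im=cloud('wrist')
print('gate',rect(P,(.45,.74,.04,.13),(.036,.044)))
print('mould ends',[rect(P,b,(.033,.047)) for b in [(.45,.59,.14,.34),(.59,.71,.14,.34)]])
E
```

```text
4.0 [0.59429677 0.01871475 0.0118968 ] [[0.0225, 0.9997], [0.9997, -0.0225], [-0.0009, -0.0007]] [-0.47568532  0.39701283 -1.25998992]
gate (27330, array([0.5916, 0.0725]), array([0.211 , 0.0367]), -1.84, 0.04)
mould ends [None, None]
```

>>> {"name": "send_rows", "arguments": {"increments": [[0, 0, 6, -0.24], [5, 0, 0, 0], [5, 0, 0, 0], [4, 0, 0, 0], [4, 0, 0, 0], [4, 0, 0, 0], [4, 0, 0, 0], [4, 0, 0, 0], [5, 0, 0, 0], [5, 0, 0, 0], [6, 0, 0, 0], [6, 0, 0, 0], [6, 0, 0, 0], [6, 0, 0, 0], [6, 0, 0, 0], [6, 0, 0, 0], [6, 0, 0, 0], [5, 0, 0, 0], [3, 0, 0, 0], [0, 0, 0, 0]]}}

```text
t: 6.05
tool_pos: [0.5958, 0.1107, 0.0061]
eef_rot: [0.713, 0.701, 0.0, -0.0]
contact_force: [-0.7, -0.6, 0.0]
grip_width: 0.085
grasp_force: 0.0
```

```bash
cat > m.py <<'E'
from h import *
s=manip.read_state();print(s['t'],s['tool_pos'],Ro.from_quat(s['eef_rot']).as_matrix()[:2,0].round(4).tolist(),s['contact_force'])
for n in ('wrist','side'):
    P,C,im=cloud(n)
    r=(P[:,2]>.034)&(P[:,2]<.046)&(P[:,0]>.44)&(P[:,0]<.74)&(P[:,1]>.04)&(P[:,1]<.42)
    Q=P[r]
    topdown(P,C,f'pics/m_{n}.png')
    a=np.radians(-1.05);ex=np.array([np.cos(a),np.sin(a)]);ey=np.array([-ex[1],ex[0]])
    L=(Q[:,:2]-[.5947,.1867])@np.c_[ex,ey]*1000
    g=L[(L[:,1]<-1)]
    if n=='wrist': print('gate',rect(Q,(.44,.74,.04,s['tool_pos'][1]+.05),(.03,.05)))
    print(n,'x edges',np.percentile(g[:,0],[.5,99.5]).round(1))
    for x0 in (-100,-73,-40,0,40,73,98):
        e=L[abs(L[:,0]-x0)<8][:,1]
        if len(e)<5: continue
        e=np.sort(e); i=np.argmax(np.diff(e)); print(x0,'y lo %.1f hi %.1f'%(e[0],e[-1]),'gap %.1f-%.1f'%(e[i],e[i+1]))
E
python3 m.py
```

```text
6.05 [0.59580619 0.11071949 0.00609611] [0.0158, 0.9999] [-0.73399522 -0.57087985  0.00367863]
gate (10751, array([0.5916, 0.0729]), array([0.2104, 0.0378]), -1.87, 0.0399)
wrist x edges [-103.8  102.1]
-100 y lo -115.0 hi -93.7 gap -114.6--114.2
-73 y lo -101.6 hi 62.2 gap -94.3--0.4
-40 y lo -132.2 hi -94.5 gap -132.2--131.7
0 y lo -132.4 hi -95.0 gap -132.4--132.1
40 y lo -132.5 hi -95.9 gap -132.0--131.8
73 y lo -98.5 hi 61.9 gap -96.4--0.7
98 y lo -113.8 hi -96.5 gap -113.0--112.5
side x edges [-102.3  104.6]
-100 y lo -133.6 hi -96.3 gap -102.7--99.1
-73 y lo -134.8 hi 218.0 gap -96.9--4.5
-40 y lo -134.9 hi 216.5 gap -98.2-167.1
0 y lo -135.5 hi 218.6 gap -98.2-195.4
40 y lo -136.1 hi -99.5 gap -110.0--108.1
73 y lo -136.3 hi 77.3 gap -99.0--5.6
98 y lo -137.5 hi -99.0 gap -105.9--103.2
```

```bash
python3 - <<'E'
from h import *
a=manip.get_image('side')['color'];b=manip.get_image('wrist')['color']
cv2.imwrite('pics/c1.png',np.hstack([cv2.resize(a[80:280,200:440],(480,400)),b[:,160:480]]))
E
```

```text
(no output)
```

View pics/c1.png

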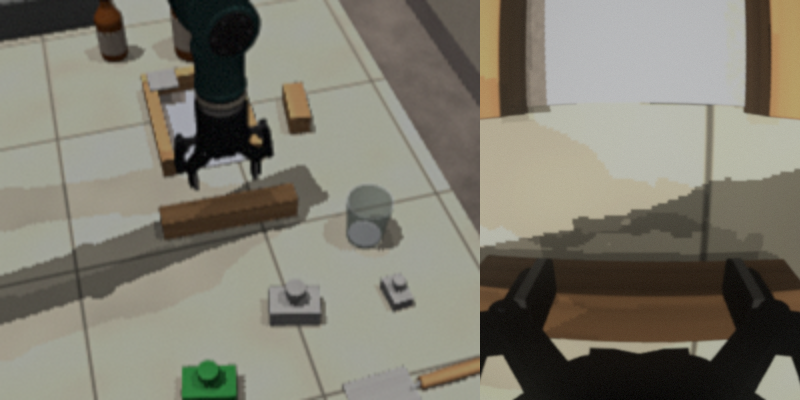

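The crop shows the fingers beyond and above the batten: they went over it (tips near (195,185) and (258,178)) without touching it. So the open tips sit higher than I assumed; I'll measure their true height.

```bash
python3 - <<'E'
from h import *
for n in('side','scene','wrist'):
    P,C,im=cloud(n)
    m=(P[:,0]>.48)&(P[:,0]<.71)&(P[:,1]>.02)&(P[:,1]<.18)&(P[:,2]>.02)&(P[:,2]<.2)&(C.max(1)<60)
    Q=P[m];
    for h in np.arange(.02,.16,.01):
        q=Q[(Q[:,2]>=h)&(Q[:,2]<h+.01)]
        if len(q)>3: print(n,round(h,2),len(q),'x',np.percentile(q[:,0],[2,50,98]).round(3),'y',np.percentile(q[:,1],[2,50,98]).round(3))
E
```

```text
side 0.02 67 x [0.49  0.555 0.651] y [0.05  0.054 0.058]
side 0.03 54 x [0.492 0.54  0.686] y [0.051 0.054 0.058]
side 0.04 7 x [0.517 0.595 0.663] y [0.049 0.051 0.053]
side 0.05 5 x [0.547 0.641 0.642] y [0.097 0.103 0.114]
side 0.06 17 x [0.543 0.64  0.648] y [0.094 0.1   0.115]
side 0.07 22 x [0.543 0.64  0.649] y [0.095 0.099 0.114]
side 0.08 13 x [0.542 0.64  0.648] y [0.094 0.098 0.103]
side 0.09 39 x [0.527 0.555 0.661] y [0.093 0.098 0.116]
side 0.1 83 x [0.525 0.568 0.664] y [0.092 0.1   0.118]
side 0.11 88 x [0.526 0.565 0.664] y [0.09  0.098 0.119]
side 0.12 75 x [0.526 0.594 0.666] y [0.088 0.095 0.114]
side 0.13 95 x [0.528 0.594 0.662] y [0.087 0.096 0.116]
side 0.14 114 x [0.53  0.581 0.66 ] y [0.088 0.098 0.114]
side 0.15 74 x [0.53  0.563 0.662] y [0.093 0.103 0.118]
side 0.16 29 x [0.56  0.587 0.633] y [0.071 0.076 0.107]
scene 0.06 16 x [0.55  0.554 0.651] y [0.102 0.109 0.119]
scene 0.07 12 x [0.552 0.642 0.654] y [0.101 0.104 0.117]
scene 0.08 10 x [0.547 0.552 0.635] y [0.102 0.106 0.114]
scene 0.09 7 x [0.549 0.646 0.665] y [0.097 0.1   0.111]
scene 0.1 25 x [
[... 463 characters left out ...]
1 x [0.494 0.594 0.691] y [0.087 0.09  0.094]
wrist 0.04 72 x [0.547 0.629 0.664] y [0.059 0.108 0.119]
wrist 0.05 812 x [0.542 0.637 0.65 ] y [0.099 0.115 0.121]
wrist 0.06 1119 x [0.54  0.554 0.651] y [0.099 0.116 0.121]
wrist 0.07 1323 x [0.54  0.637 0.65 ] y [0.099 0.116 0.121]
wrist 0.08 1065 x [0.543 0.554 0.648] y [0.106 0.118 0.122]
wrist 0.09 2389 x [0.527 0.556 0.664] y [0.104 0.12  0.124]
wrist 0.1 5407 x [0.525 0.592 0.666] y [0.1   0.117 0.126]
wrist 0.11 7724 x [0.527 0.596 0.664] y [0.1   0.12  0.127]
wrist 0.12 8137 x [0.528 0.596 0.663] y [0.104 0.121 0.128]
wrist 0.13 4640 x [0.528 0.604 0.664] y [0.114 0.123 0.13 ]
wrist 0.14 316 x [0.527 0.654 0.664] y [0.119 0.121 0.124]
```

```bash
python3 - <<'E'
from h import *
for n in('side','wrist','scene'):
    P,C,im=cloud(n)
    m=(P[:,0]>.535)&(P[:,0]<.66)&(P[:,1]>.097)&(P[:,1]<.13)&(P[:,2]>.008)&(P[:,2]<.08)
    Q=P[m]; print(n,len(Q),np.histogram(Q[:,2],np.arange(.008,.08,.004)))
E
```

```text
side 52 (array([0, 0, 0, 0, 0, 0, 0, 0, 0, 0, 1, 7, 7, 9, 4, 9, 9]), array([0.008, 0.012, 0.016, 0.02 , 0.024, 0.028, 0.032, 0.036, 0.04 ,
       0.044, 0.048, 0.052, 0.056, 0.06 , 0.064, 0.068, 0.072, 0.076]))
wrist 3311 (array([  0,   0,   0,   0,   0,   0,   0,   0,   0,   2, 171, 307, 403,
       413, 471, 468, 527]), array([0.008, 0.012, 0.016, 0.02 , 0.024, 0.028, 0.032, 0.036, 0.04 ,
       0.044, 0.048, 0.052, 0.056, 0.06 , 0.064, 0.068, 0.072, 0.076]))
scene 56 (array([ 1,  0,  0,  0,  0,  0,  0,  0,  0,  0,  1,  5,  7, 10,  7,  9, 13]), array([0.008, 0.012, 0.016, 0.02 , 0.024, 0.028, 0.032, 0.036, 0.04 ,
       0.044, 0.048, 0.052, 0.056, 0.06 , 0.064, 0.068, 0.072, 0.076]))
```

The tips are at z≈0.048 with the TCP reading 0.006, so the open fingers end about 42 mm above the reported TCP. I'll go back over the batten and descend to a reading of about -0.030, which puts the tips near 12 mm.

>>> {"name": "send_rows", "arguments": {"increments": [[0, 0, -10, 0], [0, 0, -10, 0], [0, 0, -10, 0], [-15, 0, 0, 0], [-15, 0, 0, 0], [-15, 0, 0, 0], [-15, 0, 0, 0], [-15, 0, 0, 0], [-15, 0, 0, 0], [-5, 0, 0, 0], [0, 0, 10, 0], [0, 0, 10, 0], [0, 0, 10, 0], [0, 0, 8, 0], [0, 0, 7, 0], [0, 0, 5, 0], [0, 0, 5, 0], [0, 0, 0, 0], [0, 0, 0, 0]]}}

```text
t: 8.45
tool_pos: [0.5944, 0.015, -0.0188]
eef_rot: [0.713, 0.701, 0.0, 0.0]
contact_force: [0.4, 0.2, -0.0]
grip_width: 0.0852
grasp_force: 0.0
```

```bash
python3 - <<'E'
from h import *
s=manip.read_state();print(s['t'],s['tool_pos'],Ro.from_quat(s['eef_rot']).as_matrix()[:2,0].round(4).tolist(),s['contact_force'])
for n in('side','wrist','scene'):
    P,C,im=cloud(n);y=s['tool_pos'][1]
    m=(P[:,0]>.535)&(P[:,0]<.66)&(P[:,1]>y-.012)&(P[:,1]<y+.015)&(P[:,2]>.007)&(P[:,2]<.08)
    Q=P[m]; print(n,len(Q),np.histogram(Q[:,2],np.arange(.000,.08,.004))[0],np.percentile(Q[:,:2],[1,99],axis=0).round(3).tolist())
    print(rect(P,(.44,.74,.045,.12),(.034,.046)))
E
```

```text
8.45 [ 0.59436311  0.01497927 -0.01884177] [0.0167, 0.9999] [ 0.350859    0.1976384  -0.03440216]
side 126 [ 0  0  0  0  0  0  4  2  8  8  8  7  7  7  3  3  2 10 25] [[0.538, 0.003], [0.658, 0.024]]
(200, array([0.5949, 0.072 ]), array([0.2108, 0.0405]), -1.31, 0.0401)
wrist 8660 [   0    0    0    0    0   16  201  336  413  421  461  488  541  546
  406  510  305  751 1434] [[0.536, 0.004], [0.659, 0.028]]
(39865, array([0.5917, 0.0723]), array([0.2114, 0.0369]), -1.86, 0.04)
scene 78 [ 0  3  2  0  0  2  1  7  7  8  6  7  5 10  3  3  1  5  3] [[0.538, 0.004], [0.655, 0.026]]
(292, array([0.6123, 0.0736]), array([0.1762, 0.0378]), -2.02, 0.0411)
```

>>> {"name": "send_rows", "arguments": {"increments": [[0, 0, 5, 0], [0, 0, 5, 0], [8, 0, 0, 0], [8, 0, 0, 0], [6, 0, 0, 0], [3, 0, 0, 0], [3, 0, 0, 0], [4, 0, 0, 0], [5, 0, 0, 0], [6, 0, 0, 0], [7, 0, 0, 0], [7, 0, 0, 0], [7, 0, 0, 0], [7, 0, 0, 0], [7, 0, 0, 0], [7, 0, 0, 0], [7, 0, 0, 0], [5, 0, 0, 0], [3, 0, 0, 0], [0, 0, 0, 0]]}}

```text
t: 10.6
tool_pos: [0.5958, 0.1161, -0.029]
eef_rot: [0.713, 0.701, 0.0, -0.0]
contact_force: [-0.7, 0.1, 0.7]
grip_width: 0.0851
grasp_force: 0.0
```

```bash
python3 m.py
```

```text
10.6 [ 0.59584097  0.11606891 -0.02897804] [0.0159, 0.9999] [-0.7191983   0.14222986  0.68188897]
gate (39939, array([0.5923, 0.134 ]), array([0.2105, 0.0592]), -0.87, 0.04)
wrist x edges [-103.9  101.1]
-100 y lo -60.5 hi -23.7 gap -60.5--60.2
-73 y lo -60.3 hi 58.5 gap -23.4--0.3
-40 y lo -82.5 hi -23.5 gap -81.5--81.1
0 y lo -60.5 hi -23.3 gap -60.0--59.8
40 y lo -82.2 hi -23.2 gap -80.2--79.9
73 y lo -59.6 hi 57.8 gap -23.4--0.5
98 y lo -59.3 hi -23.4 gap -59.3--59.0
side x edges [-103.3  105.6]
-100 y lo -63.6 hi -27.8 gap -49.6--46.1
-73 y lo -63.1 hi 220.8 gap -26.4--3.7
-40 y lo -85.1 hi 218.2 gap -25.5-166.1
0 y lo -64.1 hi 219.3 gap -50.2-194.1
40 y lo -85.0 hi -49.4 gap -82.2--71.1
73 y lo -61.4 hi 91.1 gap -24.3-5.5
98 y lo -62.4 hi -26.2 gap -46.9--42.4
```

Batten is pushed square, 23 mm left to go.

>>> {"name": "send_rows", "arguments": {"increments": [[4, 0, 0, 0], [5, 0, 0, 0], [5, 0, 0, 0], [4, 0, 0, 0], [2, 0, 0, 0], [1, 0, 0, 0], [1, 0, 0, 0], [1, 0, 0, 0], [1, 0, 0, 0], [0, 0, 0, 0]]}}

```text
t: 11.7
tool_pos: [0.5963, 0.1391, -0.0289]
eef_rot: [0.713, 0.701, 0.0, -0.0]
contact_force: [-0.1, -0.5, 0.4]
grip_width: 0.0848
grasp_force: 0.1
```

```bash
cat > e.py <<'E'
from h import *
s=manip.read_state();print(s['t'],s['tool_pos'],s['contact_force'])
P,C,im=cloud('wrist')
a=np.radians(-1.05);ex=np.array([np.cos(a),np.sin(a)]);ey=np.array([-ex[1],ex[0]])
Q=P[abs(P[:,2]-.04)<.005]
L=(Q[:,:2]-[.5947,.1867])@np.c_[ex,ey]*1000
for y in range(-34,50,6):
    e=np.sort(L[abs(L[:,1]-y)<2][:,0]); e=e[abs(e)<118]
    if len(e)>3: i=np.argmax(np.diff(e)); print(y,'%.1f..%.1f'%(e[0],e[-1]),'inner %.1f..%.1f'%(e[i],e[i+1]) if e[i+1]-e[i]>20 else '')
for x in range(-96,100,16):
    e=np.sort(L[(abs(L[:,0]-x)<2)&(L[:,1]>-50)&(L[:,1]<20)][:,1]); d=np.diff(e)
    if len(e)>3: i=np.argmax(d); print(x,'lo %.1f hi %.1f gap %.1f at %.1f'%(e[0],e[-1],d[i],e[i]))
E
python3 e.py
```

```text
11.7 [ 0.59633375  0.13909192 -0.02887206] [-0.06433192 -0.48389876  0.44990749]
-34 -106.0..103.2 
-28 -105.9..103.3 
-22 -106.6..104.1 
-16 -106.1..103.6 
-10 -106.7..103.8 
-4 -107.4..104.0 
2 -85.2..84.7 inner -62.5..61.8
8 -85.4..85.1 inner -62.3..62.0
14 -85.7..84.4 inner -62.2..62.0
20 -85.0..85.1 inner -62.4..61.8
26 -85.7..85.5 inner -62.3..61.6
32 -85.5..84.9 inner -62.2..62.0
38 -85.7..84.6 inner -62.2..61.9
44 -85.6..85.3 inner -61.8..61.7
-96 lo -37.0 hi -0.9 gap 0.5 at -36.4
-80 lo -37.2 hi 19.9 gap 1.0 at -1.1
-64 lo -37.0 hi 20.0 gap 0.6 at -0.8
-48 lo -41.1 hi -0.7 gap 2.5 at -40.4
-32 lo -37.2 hi -0.5 gap 0.3 at -0.8
-16 lo -37.4 hi -0.5 gap 0.5 at -37.1
0 lo -37.0 hi -0.6 gap 0.4 at -36.8
16 lo -37.1 hi -0.6 gap 0.2 at -5.7
32 lo -37.2 hi -0.6 gap 0.3 at -5.4
48 lo -37.9 hi -0.4 gap 0.3 at -26.3
64 lo -37.0 hi 20.0 gap 0.4 at -0.4
80 lo -37.1 hi 20.0 gap 0.3 at -36.1
96 lo -37.1 hi -0.8 gap 0.5 at -37.1
```

>>> {"name": "send_rows", "arguments": {"increments": [[0.7, 0, 0, 0], [0.7, 0, 0, 0], [0, 0, 0, 0]]}}

```text
t: 12.05
tool_pos: [0.5963, 0.1397, -0.0289]
eef_rot: [0.713, 0.701, -0.0, 0.0]
contact_force: [0.2, -2.3, 0.6]
grip_width: 0.0849
grasp_force: 1.0
```

>>> {"name": "send_rows", "arguments": {"increments": [[0.7, 0, 0, 0], [0.7, 0, 0, 0], [0, 0, 0, 0]]}}

```text
t: 12.35
tool_pos: [0.5963, 0.1397, -0.0289]
eef_rot: [0.713, 0.701, -0.001, 0.001]
contact_force: [-0.1, -5.0, 1.6]
grip_width: 0.0852
grasp_force: 2.6
```

The batten is seated: it stopped moving under 5 N. Now I'll retreat, go behind the weight, partly close the fingers, and re-measure the weight and the fingertip and body heights.

>>> {"name": "send_rows", "arguments": {"increments": [[-6, 0, 0, 0], [-10, 0, 0, 0], [0, 0, -20, 0], [0, 0, -20, 0], [0, 0, -25, 0], [0, 0, -25, 0], [-31, 2, 0, 0], [-31, 2, 0, 0], [-31, 2, 0, 0], [-31, 2, 0, 0], [-31, 2, 0, 0], [-31, 2, 0, 0], [-31, 2, 0, 0], [-31, 2, 0, 0], [-31, 2, 0, 0], [-20, 2, 0, 0], [0, 0, 0, 0], [0, 0, 0, 0]], "grip": 35}}

```text
t: 14.15
tool_pos: [0.6109, -0.1731, 0.061]
eef_rot: [0.713, 0.701, 0.0, -0.0]
contact_force: [0.1, 0.6, -0.4]
grip_width: 0.0348
grasp_force: 0.0
```

```bash
cat > f.py <<'E'
from h import *
s=manip.read_state();print(s['t'],s['tool_pos'],s['grip_width'],Ro.from_quat(s['eef_rot']).as_matrix()[:2,0].round(4).tolist())
P,C,im=cloud('wrist')
T=Ro.from_quat(s['eef_rot']).inv().apply(P-s['tool_pos'])*1000
m=(abs(T[:,0])<60)&(abs(T[:,1])<62)&(T[:,2]<-20)
for h in range(-130,-14,6):
    q=T[m&(T[:,2]>=h)&(T[:,2]<h+6)]
    if len(q)>20: print(h,len(q),'x',np.percentile(q[:,0],[2,98]).round(),'y',np.percentile(q[:,1],[2,98]).round())
print('weight',rect(P,(.58,.7,-.19,-.07),(.028,.042)),'knob',rect(P,(.58,.7,-.19,-.07),(.055,.075)))
print('gate',rect(P,(.44,.74,.12,.187),(.034,.046)))
for n in('side','scene'):
    P,C,im=cloud(n)
    T=Ro.from_quat(s['eef_rot']).inv().apply(P-s['tool_pos'])*1000
    m=(abs(T[:,0])<60)&(abs(T[:,1])<62)&(T[:,2]<0)
    for h in range(-130,0,6):
        q=T[m&(T[:,2]>=h)&(T[:,2]<h+6)]
        if len(q)>2: print(n,h,len(q),'x',np.percentile(q[:,0],[2,98]).round(),'y',np.percentile(q[:,1],[2,98]).round())
E
python3 f.py
```

```text
14.15 [ 0.61086122 -0.17309666  0.06095897] 0.034786896260965566 [0.0172, 0.9999]
-130 3425 x [ 4. 20.] y [-60.  60.]
-124 5474 x [ 2. 19.] y [-59.  59.]
-118 4316 x [ 3. 17.] y [-60.  59.]
-112 4576 x [-10.  17.] y [-58.  57.]
-106 3698 x [-11.  17.] y [-56.  55.]
-100 2159 x [-12.  17.] y [-55.  54.]
-94 1843 x [-12.  12.] y [-53.  51.]
-88 3868 x [-10.  13.] y [-50.  49.]
-82 1406 x [ 6. 13.] y [-48.  47.]
-76 719 x [-4. 13.] y [-42.  40.]
-70 778 x [-11.  11.] y [-24.  23.]
-64 533 x [-10.  11.] y [-31.  30.]
-58 528 x [-10.  11.] y [-31.  30.]
-52 494 x [-9. 11.] y [-31.  30.]
-46 420 x [-10.  11.] y [-31.  30.]
-40 278 x [-11.  11.] y [-29.  28.]
-34 63 x [-10.   9.] y [-18.  17.]
weight (5162, array([ 0.6372, -0.1181]), array([0.0702, 0.0455]), -14.64, 0.0349) knob (1913, array([ 0.6372, -0.118 ]), array([0.0272, 0.0271]), 11.5, 0.0649)
gate None
side -130 69 x [-21.  11.] y [-60.  61.]
side -124 58 x [-18.  -4.] y [-58.  60.]
side -118 49 x [-18.  -3.] y [-58.  59.]
side -112 49 x [-18.  -1.] y [-56.  61.]
side -106 56 x [-18.   4.] y [-55.  57.]
side -100 36 x [-18.   8.] y 
[... 484 characters left out ...]
]
side -4 15 x [40. 54.] y [15. 34.]
scene -130 19 x [-15.  21.] y [17. 61.]
scene -124 6 x [-16.  -2.] y [-9. 42.]
scene -118 12 x [-13.  17.] y [18. 60.]
scene -112 14 x [-14.  20.] y [-6. 60.]
scene -106 21 x [-12.  18.] y [16. 60.]
scene -100 10 x [-13.  14.] y [-10.  55.]
scene -94 7 x [-10.   9.] y [-13.  53.]
scene -88 13 x [-10.  14.] y [-40.  51.]
scene -82 9 x [-10.   5.] y [-41.  47.]
scene -76 3 x [-8. 12.] y [-30.  41.]
scene -64 3 x [-7. -2.] y [-15.  32.]
scene -58 9 x [-8. 10.] y [-18.  33.]
scene -52 9 x [-7.  8.] y [-12.  32.]
scene -46 10 x [-7. 12.] y [-21.  32.]
scene -40 8 x [-8. 14.] y [-19.  27.]
scene -10 18 x [45. 59.] y [17. 41.]
scene -4 10 x [46. 60.] y [19. 40.]
```

Tips at this opening sit 33 mm above the TCP and nothing wide lies below 100 mm, so the knob (65 mm) clears. The plan is a stable two-finger push along an S-curve; I'll work out the rows.

```bash
cat > plan.py <<'E'
import numpy as np
def sim(p,d,rows):   # rows (v mm, ccw deg): COM of weight carried
    p=np.array(p,float)
    for v,a in rows:
        d+=a; p=p+v*np.array([np.cos(np.radians(d-a/2)),np.sin(np.radians(d-a/2))])
    return p,d
if __name__=='__main__':
    a=np.radians(-1.05);ex=np.array([np.cos(a),np.sin(a)]);ey=np.array([-ex[1],ex[0]])
    tgt=np.array([594.7,186.7])-1.3*ex-58.7*ey; print(tgt)
    for n1 in range(9,18):
      for n2 in range(3,30):
        k=(75.36+2.5*n1-88.95)
        n3=int(np.ceil(k/2.5))
        p,d=sim((637.2,-118),75.36,[(5,2.5)]*n1+[(5,0)]*n2+[(5,-k/n3)]*n3)
        q=(p-tgt)@np.c_[ex,ey]
        if abs(q[0])<2.5: print(n1,n2,n3,round(k/n3,2),q.round(1),75.36+2.5*n1)
E
python3 plan.py
```

```text
[592.32454482 128.03367906]
12 29 7 2.34 [  2.  -12.2] 105.36
13 24 8 2.36 [  1.  -28.3] 107.86
13 25 8 2.36 [ -0.7 -23.6] 107.86
13 26 8 2.36 [ -2.3 -18.8] 107.86
14 19 9 2.38 [  1.7 -44. ] 110.36
14 20 9 2.38 [ -0.1 -39.3] 110.36
14 21 9 2.38 [ -2.  -34.7] 110.36
15 15 10 2.39 [  2.1 -54.7] 112.86
15 16 10 2.39 [  0.  -50.1] 112.86
15 17 10 2.39 [ -2.  -45.5] 112.86
16 12 11 2.4 [  1.5 -60.5] 115.36
16 13 11 2.4 [ -0.7 -56. ] 115.36
17 9 12 2.41 [  1.7 -66. ] 117.86
17 10 12 2.41 [ -0.7 -61.6] 117.86
```

>>> {"name": "send_rows", "arguments": {"increments": [[1, 2, 0, 2.73], [1, 2, 0, 2.73], [1, 2, 0, 2.73], [1, 2, 0, 2.73], [1, 2, 0, 2.74], [0, 0, 15, 0], [0, 0, 15, 0], [0, 0, 15, 0], [0, 0, 15, 0], [0, 0, 10, 0], [0, 0, 8, 0], [0, 0, 0, 0], [0, 0, 0, 0]]}}

```text
t: 15.6
tool_pos: [0.6217, -0.1699, -0.0169]
eef_rot: [0.791, 0.611, 0.0, 0.0]
contact_force: [0.7, 0.0, 0.4]
grip_width: 0.0352
grasp_force: 0.0
```

```bash
cat > w.py <<'E'
from h import *
s=manip.read_state();print(s['t'],s['tool_pos'],s['contact_force'])
R=Ro.from_quat(s['eef_rot']).as_matrix();d=np.degrees(np.arctan2(R[1,0],R[0,0]));print('dir',d.round(2))
for n in ('wrist','scene','side'):
    P,C,im=cloud(n)
    T=R.T@(P-s['tool_pos']).T*1000; T=T.T
    c=(T[:,0]>12)&(T[:,0]<78)&(abs(T[:,1])<50)
    top=P[c&(abs(P[:,2]-.035)<.005)]
    kn=P[c&(P[:,2]>.055)&(P[:,2]<.069)]
    if len(top)>20:
        r=cv2.minAreaRect((top[:,:2]*1000).astype(np.float32));print(n,'weight',np.round(r[0],1),np.round(r[1],1),round(r[2],2))
    if len(kn)>20:
        r=cv2.minAreaRect((kn[:,:2]*1000).astype(np.float32)); k=np.array(r[0])/1000
        print('  knob',np.round(k*1000,1),'in tool',(R.T[:2,:2]@(k-s['tool_pos'][:2])*1000).round(1))
E
python3 w.py
```

```text
15.6 [ 0.62169679 -0.16987416 -0.01692023] [0.66706608 0.01379598 0.44159931]
dir 75.37
wrist weight [ 637.4 -117.9] [44.8 70.5] 75.33
  knob [ 631.2 -131. ] in tool [40.  -0.6]
scene weight [ 639.5 -116.9] [44.2 74.4] 75.29
  knob [ 639.3 -116.5] in tool [56.   3.6]
```

>>> {"name": "send_rows", "arguments": {"increments": [[9, 1, 0, 0], [7, 1, 0, 0], [4, 0, 0, 0], [2, 0, 0, 0], [3, 0, 0, 0], [5, 1.5, 0, -2.5], [5, 1.5, 0, -2.5], [5, 1.5, 0, -2.5], [5, 1.5, 0, -2.5], [5, 1.5, 0, -2.5], [5, 1.5, 0, -2.5], [5, 1.5, 0, -2.5], [5, 1.5, 0, -2.5], [0, 0, 0, 0]]}}

```text
t: 17.15
tool_pos: [0.6465, -0.1093, -0.0165]
eef_rot: [0.673, 0.739, -0.0, 0.001]
contact_force: [1.2, -3.7, 1.5]
grip_width: 0.0347
grasp_force: 2.0
```

```bash
python3 w.py
```

```text
17.15 [ 0.64650652 -0.10926862 -0.01649575] [ 1.20995635 -3.67751085  1.54845142]
dir 95.35
wrist weight [642.8 -75.3] [70.4 44. ] 5.34
  knob [643.2 -79.6] in tool [29.8 -0.5]
scene weight [657.3 -73. ] [52.7 44.6] 5.48
  knob [661.5 -78. ] in tool [29.7 17.8]
side weight [644.  -84.5] [16.6 50.7] 67.83
```

```bash
python3 - <<'E'
from plan import *
a=np.radians(-1.05);ex=np.array([np.cos(a),np.sin(a)]);ey=np.array([-ex[1],ex[0]])
tgt=np.array([594.7,186.7])-1.3*ex-58.7*ey
for n1 in range(5,11):
  for n2 in range(1,30):
    k=(95.34+2.5*n1-88.95);n3=int(np.ceil(k/2.5))
    p,d=sim((642.8,-75.3),95.34,[(5,2.5)]*n1+[(5,0)]*n2+[(5,-k/n3)]*n3)
    q=(p-tgt)@np.c_[ex,ey]
    if abs(q[0])<1.5: print(n1,n2,n3,round(k/n3,2),q.round(1))
E
```

```text
5 26 8 2.36 [  0.1 -15.7]
6 21 9 2.38 [  0.4 -31.6]
6 22 9 2.38 [ -1.4 -26.9]
7 17 10 2.39 [  0.4 -42.4]
8 14 11 2.4 [ -0.6 -48.4]
9 11 12 2.41 [ -0.7 -54.1]
10 8 13 2.41 [ -0.1 -59.5]
```

>>> {"name": "send_rows", "arguments": {"increments": [[5, 1.5, 0, -2.5], [5, 1.5, 0, -2.5], [5, 1.5, 0, -2.5], [5, 1.5, 0, -2.5], [5, 1.5, 0, -2.5], [5, 1.5, 0, -2.5], [5, 1.5, 0, -2.5], [7, 0, 0, 0], [7, 0, 0, 0], [7, 0, 0, 0], [7, 0, 0, 0], [7, 0, 0, 0], [7, 0, 0, 0], [7, 0, 0, 0], [7, 0, 0, 0], [7, 0, 0, 0], [7, 0, 0, 0], [6, 0, 0, 0], [4, 0, 0, 0], [0, 0, 0, 0]]}}

```text
t: 19.3
tool_pos: [0.6176, 0.0025, -0.0166]
eef_rot: [0.553, 0.833, 0.0, 0.0]
contact_force: [1.5, -4.0, 2.9]
grip_width: 0.035
grasp_force: 1.8
```

```bash
python3 w.py
```

```text
19.3 [ 0.61759569  0.00245097 -0.01659113] [ 1.45554306 -4.01982144  2.94708868]
dir 112.86
wrist weight [603.9  33.8] [70.6 44.3] 22.87
  knob [605.8  29.8] in tool [29.8 -0.3]
scene weight [608.6  35.6] [66.4 42.1] 25.2
```

>>> {"name": "send_rows", "arguments": {"increments": [[7, 0, 0, 0], [5, -1.4, 0, 2.39], [5, -1.4, 0, 2.39], [5, -1.4, 0, 2.39], [5, -1.4, 0, 2.39], [5, -1.4, 0, 2.39], [5, -1.4, 0, 2.39], [5, -1.4, 0, 2.39], [5, -1.4, 0, 2.39], [5, -1.4, 0, 2.39], [5, -1.4, 0, 2.39], [3, 0, 0, 0], [0, 0, 0, 0]]}}

```text
t: 20.75
tool_pos: [0.5893, 0.0556, -0.0168]
eef_rot: [0.714, 0.7, -0.001, 0.0]
contact_force: [1.0, -6.5, 4.2]
grip_width: 0.0352
grasp_force: 2.9
```

```bash
python3 w.py; python3 e.py | head -7
```

```text
20.75 [ 0.58934575  0.05564109 -0.01679764] [ 0.95799476 -6.50960233  4.15696053]
dir 88.88
wrist weight [589.9  89.7] [43.8 70.7] 88.86
  knob [589.6  85.4] in tool [29.7 -0.4]
scene weight [605.  90.] [43.9 49. ] 89.79
side weight [582.2  85.3] [29.3 61.9] 66.98
20.9 [ 0.58933811  0.05564681 -0.01686732] [-0.41206733 -5.19245674  4.3030977 ]
-34 -106.8..103.8 
-28 -105.7..103.6 
-22 -106.0..104.3 
-16 -107.1..104.2 
-10 -106.2..104.2 
-4 -106.2..104.2 inner -53.6..48.5
```

>>> {"name": "send_rows", "arguments": {"increments": [[4, -1.2, 0, 2], [4, -1.2, 0, 2], [5, 0, 0, 0], [5, 0, 0, 0], [5, 0, 0, 0], [4, 1.2, 0, -2], [4, 1.2, 0, -2], [1, 0, 0, 0], [0, 0, 0, 0]]}}

```text
t: 21.85
tool_pos: [0.5909, 0.0867, -0.0169]
eef_rot: [0.714, 0.7, -0.002, -0.0]
contact_force: [-0.4, -6.8, 5.3]
grip_width: 0.0349
grasp_force: 3.4
```

```bash
python3 w.py; python3 e.py | head -7
```

```text
21.85 [ 0.59089393  0.08667916 -0.01693674] [-0.38911838 -6.81545657  5.33225951]
dir 88.88
wrist weight [591.9 131.8] [ 66. 100.] 88.88
  knob [591.2 116.5] in tool [29.8 -0.3]
scene weight [591.1 132.2] [64.6 94.6] 87.21
side weight [583.3 121.2] [32.1 69. ] 58.41
22.0 [ 0.59085867  0.08665786 -0.01696071] [ 0.06905112 -6.35780068  5.75864207]
-34 -106.4..103.6 
-28 -106.6..103.9 
-22 -106.9..104.3 
-16 -107.6..103.6 
-10 -106.4..104.0 
-4 -106.0..104.3
```

>>> {"name": "send_rows", "arguments": {"increments": [[3, 0, 0, 0], [2, 0, 0, 0], [1, 0, 0, 0], [0.7, 0, 0, 0], [0, 0, 0, 0]]}}

```text
t: 22.55
tool_pos: [0.591, 0.0928, -0.017]
eef_rot: [0.714, 0.7, -0.002, 0.0]
contact_force: [-0.2, -7.5, 5.0]
grip_width: 0.0347
grasp_force: 3.7
```

>>> {"name": "send_rows", "arguments": {"increments": [[0.5, 0, 0, 0], [0.5, 0, 0, 0], [0, 0, 0, 0]]}}

```text
t: 22.85
tool_pos: [0.591, 0.0936, -0.0169]
eef_rot: [0.714, 0.7, -0.002, 0.0]
contact_force: [-0.3, -6.9, 5.3]
grip_width: 0.0348
grasp_force: 3.9
```

>>> {"name": "send_rows", "arguments": {"increments": [[0.5, 0, 0, 0], [0.5, 0, 0, 0], [0, 0, 0, 0]]}}

```text
t: 23.15
tool_pos: [0.591, 0.0946, -0.017]
eef_rot: [0.714, 0.7, -0.002, 0.0]
contact_force: [-0.4, -7.9, 4.9]
grip_width: 0.0354
grasp_force: 3.9
```

```bash
python3 w.py; python3 e.py | tail -13
```

```text
23.15 [ 0.59096165  0.09460767 -0.01699173] [-0.43043272 -7.93098097  4.93829028]
dir 88.83
wrist weight [592.1 139.8] [ 66. 100.] 88.84
  knob [591.1 124.5] in tool [29.9 -0.5]
scene weight [589.4 140.9] [63.2 94.6] 84.65
side weight [582.7 126.6] [32.7 65.5] 61.31
-96 lo -36.5 hi -0.2 gap 0.3 at -36.2
-80 lo -35.9 hi 20.0 gap 0.3 at -26.4
-64 lo -36.2 hi 20.0 gap 0.2 at -22.0
-48 lo -36.3 hi -0.4 gap 0.2 at -19.1
-32 lo -49.8 hi -0.4 gap 1.6 at -37.8
-16 lo -49.8 hi -0.6 gap 1.4 at -37.2
0 lo -49.9 hi -0.6 gap 1.1 at -37.3
16 lo -49.9 hi -0.7 gap 1.2 at -37.3
32 lo -49.9 hi -0.3 gap 1.3 at -37.6
48 lo -36.3 hi -0.4 gap 0.3 at -34.3
64 lo -36.4 hi 20.0 gap 0.3 at -30.0
80 lo -36.2 hi 19.9 gap 0.4 at -32.4
96 lo -36.5 hi -0.5 gap 0.3 at -35.2
```

~1.3 mm of gap left.

>>> {"name": "send_rows", "arguments": {"increments": [[0.5, 0, 0, 0], [0.5, 0, 0, 0], [0.4, 0, 0, 0], [0, 0, 0, 0]]}}

```text
t: 23.75
tool_pos: [0.591, 0.0947, -0.017]
eef_rot: [0.714, 0.7, -0.003, 0.0]
contact_force: [-0.2, -10.6, 5.9]
grip_width: 0.0351
grasp_force: 4.8
```

>>> {"name": "send_rows", "arguments": {"increments": [[0.4, 0, 0, 0], [0.4, 0, 0, 0], [0, 0, 0, 0]]}}

```text
t: 24.05
tool_pos: [0.591, 0.0947, -0.017]
eef_rot: [0.715, 0.7, -0.003, 0.001]
contact_force: [-0.2, -9.9, 6.1]
grip_width: 0.0352
grasp_force: 5.3
```

>>> {"name": "send_rows", "arguments": {"increments": [[0.7, 0, 0, 0], [0.7, 0, 0, 0], [0.6, 0, 0, 0], [0, 0, 0, 0]]}}

```text
t: 24.45
tool_pos: [0.591, 0.0946, -0.0169]
eef_rot: [0.715, 0.699, -0.004, 0.001]
contact_force: [0.0, -14.7, 6.0]
grip_width: 0.0351
grasp_force: 6.7
```

```bash
python3 w.py|head -3; python3 e.py | tail -13
```

```text
24.45 [ 0.59095435  0.09463306 -0.01694093] [ 5.04180840e-03 -1.47037076e+01  5.95104867e+00]
dir 88.73
wrist weight [592.2 140. ] [ 66. 100.] 88.73
-96 lo -36.4 hi -0.2 gap 0.3 at -35.5
-80 lo -36.1 hi 19.8 gap 0.3 at -36.1
-64 lo -36.1 hi 20.0 gap 0.3 at -33.3
-48 lo -36.2 hi -0.5 gap 0.2 at -21.0
-32 lo -50.0 hi -0.6 gap 1.1 at -37.4
-16 lo -49.9 hi -0.4 gap 1.4 at -37.3
0 lo -50.0 hi -0.3 gap 0.9 at -37.3
16 lo -50.0 hi -0.4 gap 1.2 at -37.8
32 lo -49.9 hi -0.6 gap 1.0 at -37.7
48 lo -36.7 hi -0.6 gap 0.3 at -36.4
64 lo -36.1 hi 20.0 gap 0.3 at -28.5
80 lo -36.0 hi 20.0 gap 0.3 at -23.0
96 lo -36.3 hi -0.5 gap 0.4 at -28.2
```

It stopped firmly at 15 N. I'll back off straight, rise and verify.

>>> {"name": "send_rows", "arguments": {"increments": [[-4, 0, 0, 0], [-6, 0, 0, 0], [-10, 0, 0, 0], [-10, 0, 0, 0], [0, 0, -20, 0], [0, 0, -25, 0], [0, 0, -30, 0], [0, 0, -30, 0], [0, 0, -30, 0], [0, 0, -30, 0], [0, 0, -30, 0], [0, 0, -20, 0], [10, 0, 0, 0], [0, 0, 0, 0], [0, 0, 0, 0]]}}

```text
t: 26.15
tool_pos: [0.5911, 0.0828, 0.1966]
eef_rot: [0.713, 0.701, -0.001, -0.001]
contact_force: [0.5, -0.4, -0.0]
grip_width: 0.035
grasp_force: 0.0
```

```bash
python3 e.py; python3 - <<'E'
from h import *
P,C,im=cloud('wrist');topdown(P,C,'pics/fin.png',.45,.75,-.05,.4,1300)
print('weight',rect(P,(.54,.65,.09,.148),(.028,.0375)),'knob',rect(P,(.54,.65,.09,.148),(.055,.07)))
print('gate',rect(P,(.44,.74,.12,.185),(.038,.046)))
for n in('scene','side'):
    P,C,im=cloud(n);print(n,'weight',rect(P,(.54,.65,.09,.15),(.03,.0375)),'knob',rect(P,(.54,.65,.09,.148),(.055,.07)),'beaker',rect(P,(.74,.84,-.06,.04),(.03,.12)))
E
```

```text
26.15 [0.59106182 0.08278687 0.19659141] [ 0.45775868 -0.37595277 -0.0107629 ]
-34 -105.5..103.6 
-28 -106.3..102.9 
-22 -105.1..103.1 
-16 -106.5..104.0 
-10 -105.7..102.5 
-4 -105.6..103.9 
2 -85.3..84.7 inner -63.2..62.9
8 -84.5..84.5 inner -62.5..63.2
14 -85.4..84.4 inner -62.9..62.4
20 -84.8..84.9 inner -63.1..62.8
26 -85.2..84.0 inner -62.6..63.2
32 -85.1..85.5 inner -62.6..62.4
38 -84.1..84.6 inner -63.0..62.9
44 -85.1..85.0 inner -62.6..62.4
-96 lo -35.0 hi -1.0 gap 1.0 at -30.5
-80 lo -35.8 hi 19.8 gap 1.0 at 0.1
-64 lo -35.3 hi 19.8 gap 1.1 at 4.6
-48 lo -35.7 hi -0.3 gap 1.1 at -4.7
-32 lo -49.2 hi -0.8 gap 2.3 at -37.3
-16 lo -49.4 hi -1.1 gap 2.3 at -37.5
0 lo -46.1 hi -1.2 gap 1.2 at -36.4
16 lo -49.3 hi -1.0 gap 3.3 at -38.4
32 lo -49.1 hi -0.6 gap 4.4 at -39.3
48 lo -36.6 hi -0.1 gap 1.1 at -34.4
64 lo -36.1 hi 19.9 gap 1.0 at 11.5
80 lo -36.4 hi 19.2 gap 1.1 at -36.4
96 lo -36.8 hi -0.6 gap 1.1 at -17.0
weight (1883, array([0.5916, 0.1268]), array([0.0704, 0.042 ]), -0.69, 0.035) knob (617, array([0.5916, 0.1286]), array([0.0266, 0.0265]), 89.11, 0.0649)
gate (6222, array([0.593 , 0.1683]), array([0.2113, 0.036 ]), -0.93, 0.0401)
scene weight (87, array([0.6023, 0.1278]), array([0.0942, 0.0446]), -1.43, 0.0347) knob (41, array([0.595 , 0.1285]), array([0.0299, 0.0229]), -27.13, 0.0655) beaker (363, array([ 0.7846, -0.0121]), array([0.0715, 0.0682]), -50.44, 0.0598)
side weight (210, array([0.5959, 0.1259]), array([0.108 , 0.0478]), -0.1, 0.0349) knob (63, array([0.5922, 0.1247]), array([0.026 , 0.0249]), 75.6, 0.0641) beaker (507, array([ 0.7837, -0.0142]), array([0.07  , 0.0662]), 70.16, 0.0608)
```

View pics/fin.png

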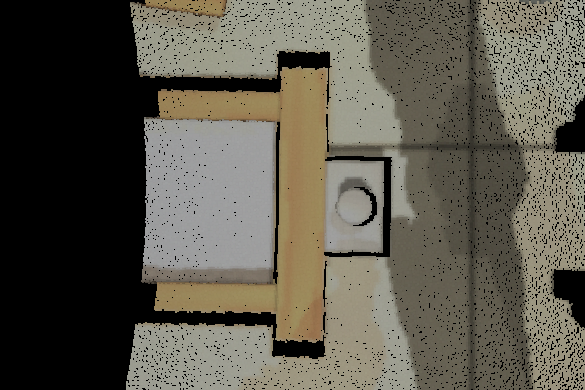

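The batten (x≈300) lies square against both boards, about 20 mm out at each end, and the weight (355,205) sits flat at its middle. I'm handing it in.

```bash
python3 -c "
from workcell import manip
print(manip.finish_job())"
```

```text
the job is handed in; nothing more can be done
None
```

Job handed in: the batten closes the mould's open side square to the board ends and within about 1.3 mm of centre, and the weight is flat against its outside within about 1 mm of the middle, done in 26 s.

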